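# Press the green button inside a control case with a folding lid stay

## Robot

A 7-joint arm with a two-finger parallel gripper is mounted at the origin on the work surface. World frame = base frame: x ahead of the robot, y to its left, z up, the work surface at z = 0. Lengths are in m, angles in rad, forces in N, time in s.
With the tool pointing down it reaches from about 0.425 to 0.875 m from the base axis. Payload 4.7 kg.
Tool frame: the origin (TCP) lies midway between the tips of the shut fingers; the grasp point (between the pads) lies 19 mm behind it (ctrl.grip_point_offset is the distance from the TCP to the grasp point, in m); z points along the fingers, y is the line along which they close (so a half turn about z gives the same grasp; the last joint's range is limited). The gripper opens to 87 mm and grips with 3 to 60 N. Pads are 19 mm wide; open, the fingers measure 117 mm over their backs; the gripper's body (75 mm by 190 mm) begins 51 mm behind the grasp point.
Start: joints at [-1.239, 0.321, -0.07, 1.45, 0.023, 1.371, -0.057], TCP at [0.203, 0.617, 0.223] pointing down, gripper open.
Joint ranges: [-2.86, 2.86], [-0.3, 2.09], [-1.38, 1.24], [0.06, 2.45], [-1.56, 4.7], [0.09, 2.05], [-2.69, 2.69]. Speed limits (rad/s): [2.57, 2.57, 3.14, 3.14, 3.14, 3.14, 3.14].

## Interface

Orientations are given as a rotation vector (axis times angle).
In Python, from bench import ctrl gives the robot as it stands.
- The arm moves only by the tool move_arm, never from a script. Its argument "increments" is text: rows parted by semicolons, each of 7 numbers parted by spaces: the shift along the world's x, y, z in mm, then the turn, a rotation vector about the world's x, y, z in degrees, then the closure in counts, from 0 (fully open) to 255 (shut). A call has exactly 8 rows; each row shifts and turns the commanded pose from where the row before left it; what a row does not reach is not made up. A row lasts 1/12 s, in which the tool goes at most 41.7 mm and 7.16 degrees, less where a joint would pass 70% of its speed; a pose out of reach is approached as far as the arm can. A call with a gripper value outside its range is refused whole. The fingers move at their own pace and stop on an object; "grip_force" is the grip in N (left out, the last holds). Time passes only in rows, so rows that do not move let the fingers close, or fill a call up. It gives the time, the measured TCP pose, the force, the opening and the grip force at its end, in the units of the state.
- ctrl.get_state(): the state, without advancing time (a new reading comes with each control period).
- ctrl.get_image(name): name is "scene" or "top"; returns a dict with "frame" (384x512x3 uint8, red, green, blue), "depth" (384x512 float32, m along the optical axis (not along the pixel's ray), 0 where there is no reading), "fx", "fy", "cx", "cy" (pixels), "position" and "orientation" of the camera in the world. Camera axes: x right, y down, z forward; pixel columns grow to the right and rows downward; lengths in m; the calibration is good to about 2 mm. A picture is of the moment at which its call begins.
- ctrl.close_job(): hands the job in; it is judged then, once.
Trained networks look in a picture, given as the dict that the camera call returned (one of the last four; its "shot" number tells which), for a name from the list of things; names that differ only in an ending like _2 or _b are one class to them, and where a whole thing is asked for, a point or a joint stands for the part that bears it (a point fixed in the world has none). Each returns a list of dicts, best first, with "score" (0 to 1); they miss things now and then, are a little off and sometimes report something else, mostly with a low value. They report only what shows in the picture. A call takes as long as a camera call.
- ctrl.find_in(target, picture): "centre" ([x, y, z] in m, in world coordinates, good to about 4 mm: the middle of the surface that is visible of it).
- ctrl.silhouettes(target, picture): "region" (384x512 bool, what is visible of it).
The state is a dict: "time": time; "joint_positions": joint angles; "qd": joint speeds; "joint_torque": joint torques, N m; "position": TCP position; "tool_rot": TCP orientation; "ft_force": force on the tool from outside, world axes, zero at the start; "torque": the same for the moment, N m; "grip_width": opening from 0.0 (shut) to 1.0 (fully open); "grip_force": force on a finger pad.
Only numpy, scipy, OpenCV 4.12 (cv2) and the standard library are available. Lean on these libraries where they do the work, as an engineer would, in place of code of your own. Each camera call takes 0.05 s, during which the arm holds its last target. There are 200 camera calls.

## Task

Lift the lid of the black control case by its bow handle until the folding stay locks and holds the lid up, and press the green button inside fully down and let it come up again, leaving the yellow and red ones alone. Then push the orange knuckle of the stay through to break it and let the lid go down until it is fully shut. Leave the loose parts beside the case where they are.

Things in the scene. Friction and masses are not known exactly. Their poses are not given: they have to be found in the camera images.
- case: black open-topped case fixed to the bench, 200 (x) x 300 (y) x 100 mm high, walls 5 mm; origin under its centre; its x points from the handle side (front) to the hinge side, z up, y to the left when looking along x. The front faces the robot's left, give or take 0.3 rad: the case's x points roughly along the robot's -y, its y away from the robot
- lid (a joint): opening of the grey lid, rad: 0 shut, about 1.31 (its greatest) when the stay is straight. A 200 x 300 x 8 mm plate, about 0.6 kg, hinged along the case's far top edge (case x 100, z 100 mm). 2 to 5 N up at the handle lifts it. The hinge is damped: once the stay is broken the lid sinks by itself, shutting in about 3 s, or rests on whatever is in its way
- lid_hinge (a point): point on the hinge line, at the middle of the lid's far lower edge
- lid_handle (a point): middle of the bar of the steel bow handle, which lies in the plane of the lid: a round bar 10 mm thick along the case's y, 110 mm between its two arms, 40 mm out from the lid's front edge, 240 mm from the hinge line; about 105 mm above the bench when shut, nothing below it. It can be hooked from below or pinched
- stay (a joint): angle of the stay's knuckle joint, rad: 0 folded (lid shut), 2.65 straight, 2.87 at its stop. When the lid is raised all the way a weak spring snaps it past straight; above 2.8 it is locked and the lid holds by itself. To break it, push the knuckle (a few N) back through straight and on, until it reads about 1.5 or less; then the lid's weight folds it
- stay_knuckle (a point): centre of the stay's orange knuckle, a cylinder 24 mm across, 34 mm long along the case's y, at case y -125 mm (the wall nearest the robot), under the lid while shut. Its arm turns on a pivot at case x -50, z 85 mm, 102 mm away. Locked, the stay rises at about 40 degrees towards the lid, the knuckle about 60 mm above the rim; it breaks by moving down and towards the hinge, square to the stay
- green (a joint): travel of the green button, m: 0 up, 0.006 fully down; sprung, 5 N fully down
- green_top (a point): centre of the top of the green button, 28 mm across. Three buttons (green, yellow, red) stand 60 mm apart in a row along the case's y on the deck inside the case, below the rim; which colour is where varies. Under the lid at the start
- yellow (a joint): travel of the yellow button, m
- red (a joint): travel of the red button, m
- end_cap: loose black plastic cap, 40 mm across, 32 mm high, beside the case; origin under its centre
- red_collar: loose red ring, 48 mm across, 22 mm high, beside the case; origin under its centre
- screwdriver: loose screwdriver lying beside the case

How it is judged:
By the outcome, as a careful person would: the job done as asked, in the order asked, and still so for the second after the job is handed in, with the robot touching nothing.
It also fails if it takes over 67 s, if anything falls off the work surface, if the arm or the gripper's body presses on something with over 40 N, if the wrist force passes 120 N, or if a joint passes its speed limit or range.

## Working session

There is one attempt and no reset: what is moved stays moved. The work goes in short steps, Python scripts to look and compute and a tool call to move; the robot and the scene stay as the last step left them, time stands still between calls to the robot, and variables do not carry over. Pictures are saved under pics/ and viewed, at most 10 in all, crops included, and the job is handed in when it is done.

Besides the shell and the picture viewer there is one more tool, called after "Emit:" in YAML: its name, and indented under it one key for each argument. move_arm: Moves the arm, as the interface text tells. Its arguments: {"type":"object","properties":{"increments":{"type":"string"},"grip_force":{"type":"number"}},"required":["increments"]}

```bash
mkdir -p pics; ls; cat > h.py <<'E'
import numpy as np, cv2
from scipy.spatial.transform import Rotation as R
from bench import ctrl
def rot(o):
    o=np.array(o,float)
    return o if o.shape==(3,3) else (R.from_rotvec(o).as_matrix() if o.size==3 else R.from_quat(o).as_matrix())
def cloud(im):
    d=im["depth"]; v,u=np.indices(d.shape)
    p=np.stack([(u-im["cx"])/im["fx"]*d,(v-im["cy"])/im["fy"]*d,d],-1)
    return p@rot(im["orientation"]).T+np.array(im["position"])
def save(im,n): cv2.imwrite(f"pics/{n}.png",cv2.cvtColor(im["frame"],cv2.COLOR_RGB2BGR))
E
python3 - <<'E'
from h import *
s=ctrl.get_state(); print({k:np.round(v,3) for k,v in s.items()})
ims={n:ctrl.get_image(n) for n in("scene","top")}
for n,im in ims.items():
    print(n,im["position"],im["orientation"],im["fx"]); 
    for t in("case","lid","lid_handle","lid_hinge","end_cap","red_collar","screwdriver"):
        print(t,[(np.round(r["centre"],3),round(r["score"],2)) for r in ctrl.find_in(t,im)[:2]])
    P=cloud(im); m=ctrl.silhouettes("lid",im)
    if m:
        q=P[m[0]["region"]&(im["depth"]>0)]; q=q[(q[:,2]>.09)&(q[:,2]<.125)]
        print("lid",len(q),np.median(q[:,2]),cv2.minAreaRect((q[:,:2]*1000).astype(np.float32)))
cv2.imwrite("pics/a.png",cv2.cvtColor(np.vstack([cv2.resize(ims[n]["frame"],(400,300)) for n in ims]),cv2.COLOR_RGB2BGR))
E
```

```text
pics
{'time': np.float64(0.0), 'joint_positions': array([-1.239,  0.322, -0.07 ,  1.452,  0.023,  1.371, -0.057]), 'qd': array([-0.001, -0.   , -0.   ,  0.   ,  0.   ,  0.   , -0.001]), 'joint_torque': array([-0.0000e+00, -4.9130e+01, -4.0400e-01, -3.1252e+01, -6.4000e-02,
        4.4000e-02,  0.0000e+00]), 'position': array([0.203, 0.617, 0.221]), 'tool_rot': array([-4.970e-01, -3.102e+00,  3.000e-03]), 'ft_force': array([-0.518, -0.058,  0.569]), 'torque': array([0.042, 0.029, 0.04 ]), 'grip_force': np.float64(0.0), 'grip_width': np.float64(0.996)}
scene [ 1.18042159 -0.15724282  0.44008931] [-1.78546108 -1.35092151  0.76864165] 351.1064661381768
case []
lid [(array([0.645, 0.018, 0.106]), 0.79)]
lid_handle [(array([0.648, 0.016, 0.11 ]), 0.6)]
lid_hinge [(array([0.645, 0.018, 0.11 ]), 0.64)]
end_cap [(array([ 0.821, -0.057,  0.029]), 0.6)]
red_collar [(array([0.807, 0.069, 0.019]), 0.63), (array([0.648, 0.013, 0.108]), 0.44)]
screwdriver [(array([ 0.551, -0.166,  0.018]), 0.58)]
lid 8610 0.10883894007369693 ((599.4013061523438, 38.44647979736328), (243.134765625, 302.1238708496094), 87.20862579345703)
top [ 0.43660994 -0.01987302  0.9671366 ] [-2.09276071  2.1055155  -0.23910774] 461.4142864678796
case [(array([0.589, 0.018, 0.108]), 0.97)]
lid [(array([0.592, 0.021, 0.108]), 0.56)]
lid_handle [(array([0.592, 0.021, 0.112]), 0.6)]
lid_hinge [(array([0.591, 0.02 , 0.106]), 0.63)]
end_cap [(array([ 0.801, -0.054,  0.032]), 0.78)]
red_collar [(array([0.805, 0.068, 0.018]), 0.76)]
screwdriver [(array([ 0.529, -0.162,  0.023]), 0.89)]
lid 16807 0.10721406582269566 ((598.28955078125, 40.312164306640625), (245.1140594482422, 300.1860046386719), 87.12548065185547)
```

View pics/a.png

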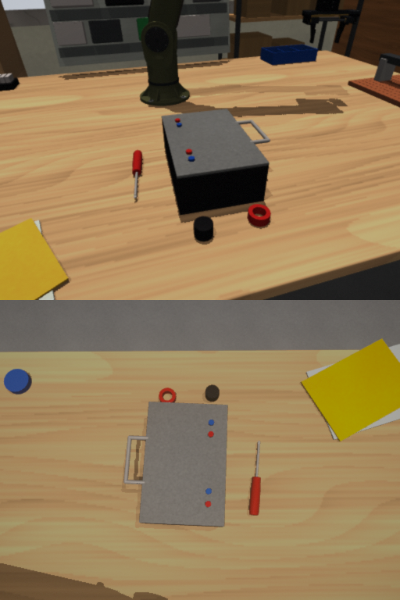

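The pictures show the lid shut with the handle on the +y side (top view, pixel ≈(135,460)). The collar and cap are at the far end, the screwdriver on the -y side. The case x axis points about (-0.05, -1.0).

Emit:
move_arm:
  increments: "25 -29 0 0 0 1 60; 25 -29 0 0 0 1 120; 25 -29 0 0 0 1 167; 25 -29 0 0 0 1 167; 25 -29 0 0 0 1 167; 25 -29 0 0 0 1 167; 25 -29 0 0 0 1 167; 25 -29 0 0 0 1 167"
  grip_force: 12

```text
time: 1.57
position: [0.4041, 0.3839, 0.2229]
tool_rot: [0.278, 3.129, 0.001]
ft_force: [0.7, 0.4, 0.8]
grip_width: 0.481
grip_force: 0.0
```

```bash
python3 - <<'E'
from h import *
im=ctrl.get_image("top"); P=cloud(im)
u=np.array([.0505,.9987]); v=np.array([.9987,-.0505]); H=np.array([.5923,-.0828])
d=P[...,:2]-H; a=d@u; b=d@v
m=(im["depth"]>0)&(P[...,2]>.085)&(P[...,2]<.125)
k=m&(abs(b)<.04)&(a>.21)&(a<.27); print("bar",k.sum(),np.percentile(a[k],[5,50,95]),np.median(P[k][:,2]))
k=m&(abs(b)<.14)&(a<.215); print("lid a",np.percentile(a[k],[.5,99.5]),np.median(P[k][:,2]))
k=m&(a>.02)&(a<.18)&(abs(b)<.17); print("lid b",np.percentile(b[k],[.5,99.5]))
# handle arms
k=m&(a>.208)&(a<.225)&(abs(b)<.1); print("arms",np.percentile(b[k],[2,98]))
s=ctrl.get_state(); print(s["time"],s["position"],s["tool_rot"],s["grip_width"])
E
```

```text
bar 220 [0.23586535 0.23959348 0.24455502] 0.10721665486012838
lid a [0.00179357 0.20100603] 0.10723921827771826
lid b [-0.14918268  0.14726069]
arms [-0.06023755  0.0578429 ]
1.6167 [0.41144877 0.37554549 0.22307743] [ 0.29425036  3.1226184  -0.00609439] 0.4324580499854901
```

Emit:
move_arm:
  increments: "25 -28.5 0 0 0 1 167; 25 -28.5 0 0 0 1 167; 25 -28.5 0 0 0 1 167; 25 -28.5 0 0 0 1 167; 25 -28.5 0 0 0 1 167; 25 -28.5 0 0 0 1 167; 25 -28.5 0 0 0 1 167; 26 -28.5 0 0 0 0.3 167"

```text
time: 2.28
position: [0.605, 0.1564, 0.2229]
tool_rot: [0.078, 3.14, 0.001]
ft_force: [1.0, 0.3, -0.5]
grip_width: 0.346
grip_force: 0.0
```

Emit:
move_arm:
  increments: "0 0 -17 0 0 0 167; 0 0 -17 0 0 0 167; 0 0 -17 0 0 0 167; 0 0 -17 0 0 0 167; 0 0 -17 0 0 0 167; 0 0 -17 0 0 0 167; 0 0 -17 0 0 0 167; 0 0 -17 0 0 0 167"

```text
time: 2.95
position: [0.6041, 0.1579, 0.0859]
tool_rot: [0.08, 3.14, 0.0]
ft_force: [0.5, -0.2, -0.3]
grip_width: 0.346
grip_force: 0.0
```

Emit:
move_arm:
  increments: "0 0 0 0 0 0 255; 0 0 0 0 0 0 255; 0 0 0 0 0 0 255; 0 0 0 0 0 0 255; 0 0 0 0 0 0 255; 0 0 0 0 0 0 255; 0 0 0 0 0 0 255; 0 0 0 0 0 0 255"

```text
time: 3.62
position: [0.6052, 0.1577, 0.0881]
tool_rot: [0.08, 3.138, 0.002]
ft_force: [0.7, 0.3, 6.4]
grip_width: 0.106
grip_force: 12.0
```

Emit:
move_arm:
  increments: "0 -0.6 13.1 0 0 0 255; 0 -1.3 13 0 0 0 255; -0.1 -2 12.9 0 0 0 255; -0.1 -2.8 12.8 0 0 0 255; -0.2 -3.5 12.6 0 0 0 255; -0.2 -4.1 12.4 0 0 0 255; -0.2 -4.8 12.2 0 0 0 255; -0.3 -5.5 11.9 0 0 0 255"

```text
time: 4.28
position: [0.6039, 0.1352, 0.1879]
tool_rot: [0.077, 3.138, 0.005]
ft_force: [4.2, 5.1, -3.5]
grip_width: 0.111
grip_force: 12.0
```

Emit:
move_arm:
  increments: "-0.3 -6.1 11.6 0 0 0 255; -0.3 -6.7 11.2 0 0 0 255; -0.4 -7.3 10.9 0 0 0 255; -0.4 -7.9 10.4 0 0 0 255; -0.4 -8.5 10 0 0 0 255; -0.4 -9 9.5 0 0 0 255; -0.5 -9.5 9 0 0 0 255; -0.5 -10 8.5 0 0 0 255"

```text
time: 4.95
position: [0.6009, 0.0735, 0.2707]
tool_rot: [0.072, 3.137, 0.013]
ft_force: [3.2, 9.4, 4.3]
grip_width: 0.109
grip_force: 12.0
```

```bash
python3 - <<'E'
from h import *
im=ctrl.get_image("scene"); save(im,"b")
E
```

```text
(no output)
```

View pics/b.png

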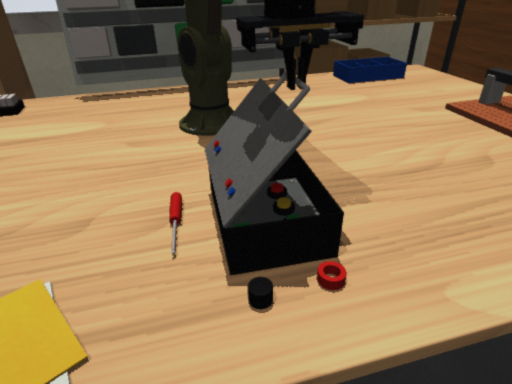

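The lid is half open, with the bar held at (290,85). Red (277,189) is the middle button and yellow (284,205) the far one, so green is the one nearest the robot.

Emit:
move_arm:
  increments: "-0.5 -10.4 7.9 0 0 0 255; -0.5 -10.8 7.3 0 0 0 255; -0.6 -11.2 6.7 0 0 0 255; -0.6 -11.6 6.1 0 0 0 255; -0.6 -11.9 5.5 0 0 0 255; -0.6 -12.2 4.8 0 0 0 255; -0.6 -12.4 4.1 0 0 0 255; -0.6 -12.6 3.4 0 0 0 255"

```text
time: 5.67
position: [0.5964, -0.0205, 0.3188]
tool_rot: [0.071, 3.135, 0.012]
ft_force: [-1.6, 7.5, 13.5]
grip_width: 0.106
grip_force: 12.0
```

Emit:
move_arm:
  increments: "0 -6 1 0 0 0 255; 0 -4 0 0 0 0 255; 0 0 0 0 0 0 255; 0 0 0 0 0 0 255; 0 0 0 0 0 0 255; 0 0 0 0 0 0 255; 0 0 0 0 0 0 255; 0 0 0 0 0 0 255"

```text
time: 6.33
position: [0.5962, -0.0247, 0.3198]
tool_rot: [0.064, 3.136, 0.022]
ft_force: [-4.0, 15.3, 16.4]
grip_width: 0.107
grip_force: 12.0
```

```bash
python3 - <<'E'
from h import *
im=ctrl.get_image("scene"); t=ctrl.get_image("top")
for i in (im,t):
  for n in("stay_knuckle","green_top","lid_handle"):
    print(n,[(np.round(r["centre"],3),round(r["score"],2)) for r in ctrl.find_in(n,i)[:2]])
cv2.imwrite("pics/c.png",cv2.cvtColor(np.hstack([cv2.resize(i["frame"][y:y+190,x:x+200],(400,380)) for i,x,y in((im,180,80),(t,110,120))]),cv2.COLOR_RGB2BGR))
E
```

```text
stay_knuckle [(array([0.476, 0.041, 0.112]), 0.56)]
green_top []
lid_handle [(array([ 0.659, -0.062,  0.22 ]), 0.65), (array([ 0.551, -0.164,  0.019]), 0.36)]
stay_knuckle []
green_top []
lid_handle []
```

View pics/c.png

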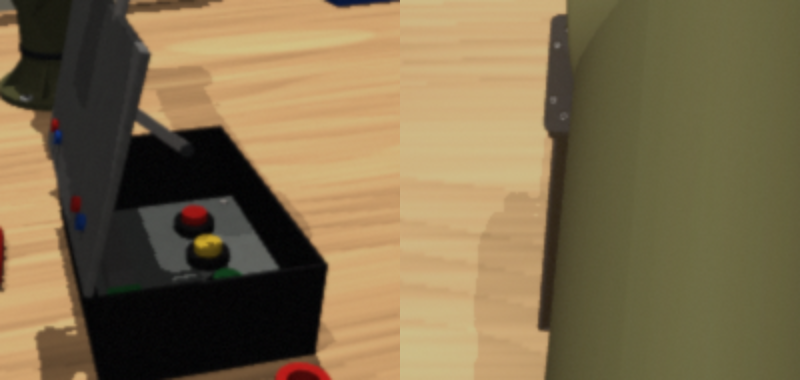

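```bash
python3 - <<'E'
from h import *
im=ctrl.get_image("scene"); P=cloud(im); f=im["frame"]
u=np.array([.0505,.9987]); v=np.array([.9987,-.0505]); H=np.array([.5923,-.0828])
a=.1-(P[...,:2]-H)@u; b=(P[...,:2]-H)@v; z=P[...,2]
C=np.stack([a,b,z],-1)*1000
hsv=cv2.cvtColor(f,cv2.COLOR_RGB2HSV); h,s,V=cv2.split(hsv)
ins=(abs(C[...,0])<130)&(abs(C[...,1])<155)&(C[...,2]>20)
for n,m in dict(red=((h<5)|(h>172))&(s>150),orange=(h>=5)&(h<18)&(s>150),yellow=(h>20)&(h<33)&(s>130),green=(h>45)&(h<85)&(s>100)).items():
    m&=ins&(V>40)
    nb,l,st,ce=cv2.connectedComponentsWithStats(m.astype(np.uint8))
    for i in range(1,nb):
        if st[i,4]>5: print(n,st[i,4],ce[i].round(),np.median(C[l==i],0).round(),C[l==i].max(0).round())
for (c,r) in [(268,150),(272,154),(262,147),(250,138),(290,216),(245,225),(232,225)]: print(c,r,C[r,c].round(),f[r,c])
cv2.imwrite("pics/d.png",cv2.cvtColor(cv2.resize(f[60:235,195:375],(800,600*800//822),interpolation=cv2.INTER_CUBIC),cv2.COLOR_RGB2BGR))
E
```

```text
red 18 [207. 142.] [100. -95. 147.] [103. -89. 150.]
red 36 [217. 182.] [100.  76. 145.] [104.  78. 150.]
red 108 [277. 187.] [-31. -17.  62.] [-19.  -8.  65.]
yellow 144 [283. 202.] [-28.  41.  61.] [-16.  51.  64.]
green 48 [292. 216.] [-28.  92.  62.] [-11. 148. 101.]
268 150 [ -38. -123.   98.] [60 57 55]
272 154 [ -48. -122.   87.] [18 20 20]
262 147 [ -24. -122.  107.] [60 58 55]
250 138 [   3. -124.  132.] [63 61 58]
290 216 [-26.  89.  62.] [17 61 28]
245 225 [ 68. 146. 100.] [ 8 25 13]
232 225 [79. 62. 40.] [31 33 31]
```

View pics/d.png

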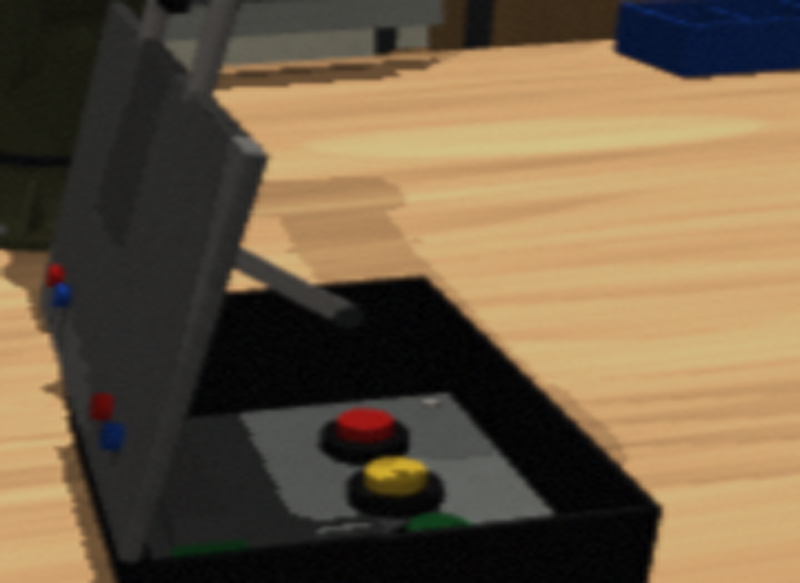

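Emit:
move_arm:
  increments: "0 0 0 0 0 0 167; 0 0 0 0 0 0 167; 0 0 0 0 0 0 167; 0 0 0 0 0 0 167; 0 2 0 0 0 0 167; 0 3 0 0 0 0 167; 0 0 0 0 0 0 167; 0 0 0 0 0 0 167"

```text
time: 7.45
position: [0.5947, -0.0313, 0.3146]
tool_rot: [-0.081, -3.139, 0.002]
ft_force: [0.6, -0.1, 0.6]
grip_width: 0.344
grip_force: 0.0
```

```bash
python3 - <<'E'
from h import *
im=ctrl.get_image("scene"); P=cloud(im); f=im["frame"]
u=np.array([.0505,.9987]); v=np.array([.9987,-.0505]); H=np.array([.5923,-.0828])
a=.1-(P[...,:2]-H)@u; b=(P[...,:2]-H)@v
C=np.stack([a,b,P[...,2]],-1)*1000
m=(C[...,2]>140)&(C[...,2]<290)&(abs(C[...,1])<140)&(abs(C[...,0]-60)<60)&(im["depth"]>0)
q=C[m]; p=np.polyfit(q[:,2],q[:,0],1); print(len(q),"lid angle",np.arctan2(1,-p[0]))
m=(abs(C[...,1]+125)<12)&(C[...,0]<40)&(C[...,0]>-60)&(C[...,2]>80)&(C[...,2]<180); q=C[m]
for r in q[::max(1,len(q)//12)]: print(r.round(), np.degrees(np.arctan2(r[2]-85,r[0]+50)).round())
E
```

```text
3158 lid angle 1.295030329668232
[   0. -122.  144.] 49.0
[   3. -123.  134.] 43.0
[   5. -123.  130.] 39.0
[ -13. -123.  125.] 48.0
[ -11. -123.  121.] 42.0
[ -30. -127.  115.] 56.0
[ -27. -125.  111.] 49.0
[ -25. -125.  106.] 40.0
[ -25. -126.  101.] 32.0
[ -43. -122.   98.] 61.0
[ -39. -124.   92.] 33.0
[ -38. -122.   89.] 16.0
[ -43. -122.   83.] -20.0
```

Emit:
move_arm:
  increments: "0 0 18 0 0 0 167; 0 0 20 0 0 0 167; 0 0 20 0 0 0 167; 0 15 10 0 0 0 167; 0 35 0 0 0 0 200; 0 35 0 0 0 0 255; 0 35 0 0 0 0 255; 0 35 0 0 0 0 255"

```text
time: 8.17
position: [0.5951, 0.1251, 0.3832]
tool_rot: [-0.083, -3.14, 0.001]
ft_force: [0.3, -0.1, 0.0]
grip_width: 0.123
grip_force: 0.0
```

Emit:
move_arm:
  increments: "0 38 0 0 0 0 255; 0 38 0 0 0 0 255; 0 38 0 0 0 0 255; 0 38 0 0 0 0 255; 0 0 0 0 0 0 255; 0 0 0 0 0 0 255; 0 0 0 0 0 0 255; 0 0 0 0 0 0 255"

```text
time: 8.83
position: [0.596, 0.2742, 0.3835]
tool_rot: [0.085, 3.14, -0.002]
ft_force: [-0.2, -0.2, 0.4]
grip_width: 0.001
grip_force: 0.0
```

```bash
cat > look.py <<'E'
from h import *
im=ctrl.get_image("top"); P=cloud(im); f=im["frame"]
u=np.array([.0505,.9987]); v=np.array([.9987,-.0505]); H=np.array([.5923,-.0828])
a=.1-(P[...,:2]-H)@u; b=(P[...,:2]-H)@v
C=np.stack([a,b,P[...,2]],-1)*1000
h,s,V=cv2.split(cv2.cvtColor(f,cv2.COLOR_RGB2HSV))
ins=(abs(C[...,0])<130)&(abs(C[...,1])<155)&(C[...,2]>20)
for n,m in dict(red=((h<5)|(h>172))&(s>150),orange=(h>=5)&(h<20)&(s>170),yellow=(h>20)&(h<33)&(s>130),green=(h>45)&(h<85)&(s>80)).items():
    m=m&ins&(V>30)
    nb,l,st,ce=cv2.connectedComponentsWithStats(m.astype(np.uint8))
    for i in range(1,nb):
        if st[i,4]>8: print(n,st[i,4],ce[i].round(),np.mean(C[l==i],0).round(),"world",np.mean(P[l==i],0).round(4),np.ptp(C[l==i],0).round())
save(im,"top_"+str(im["shot"]))
for n in("stay_knuckle","green_top"):
    print(n,[(np.round(r["centre"],3),round(r["score"],2)) for r in ctrl.find_in(n,im)[:2]])
st=ctrl.get_state(); print(st["time"],np.round(st["position"],4),np.round(st["joint_positions"],2),im["shot"])
E
python3 look.py; cp pics/top_*.png pics/e.png
```

```text
red 25 [291. 168.] [ 98.  68. 146.] world [ 0.6606 -0.0838  0.1458] [ 6. 11.  9.]
red 164 [221. 223.] [-33. -26.  60.] world [0.5731 0.0511 0.0598] [27. 27. 14.]
red 30 [288. 260.] [  98. -100.  146.] world [ 0.4921 -0.0759  0.1458] [ 6. 12.  7.]
orange 251 [244. 272.] [  22. -125.  165.] world [0.4715 0.0017 0.165 ] [23. 33. 13.]
yellow 170 [224. 193.] [-30.  34.  59.] world [0.6328 0.0456 0.059 ] [29. 30. 17.]
green 165 [225. 165.] [-32.  94.  59.] world [0.6926 0.0439 0.059 ] [30. 30. 17.]
stay_knuckle [(array([0.473, 0.004, 0.166]), 0.92)]
green_top [(array([0.693, 0.045, 0.061]), 0.54)]
8.9833 [0.5958 0.2749 0.3839] [-0.66  0.32  0.26  1.15 -0.08  1.68  1.1 ] 9
```

View pics/e.png

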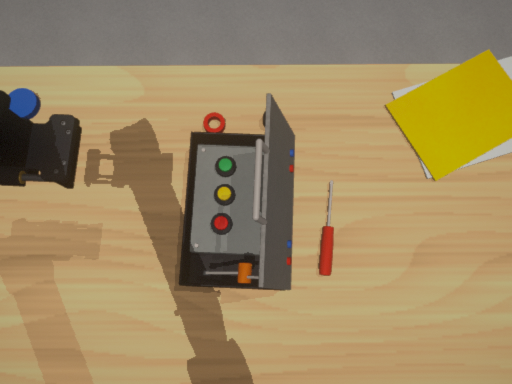

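The top view shows green at (225,165), yellow at (224,193) and red at (221,223). The orange knuckle is at (244,272), and the stay is past straight with the lid held up. I will press green with the gripper shut, turned 90° and tilted 20° towards the front.

Emit:
move_arm:
  increments: "12 0 0 0 0 -6.4 255; 12 0 0 0 0 -6.4 255; 12 0 0 0 0 -6.4 255; 12 0 0 0 0 -6.4 255; 12 0 0 0 0 -6.4 255; 12 0 0 0 0 -6.4 255; 12 0 0 0 0 -6.4 255; 12 0 0 0 0 -6.4 255"

```text
time: 9.65
position: [0.692, 0.2756, 0.3838]
tool_rot: [1.438, 2.792, 0.0]
ft_force: [0.5, 0.2, -0.5]
grip_width: 0.006
grip_force: 0.0
```

Emit:
move_arm:
  increments: "0 -20 -20 0 0 -6.5 255; 0 -20 -20 0 0 -6.5 255; 0 -20 -20 0 0 -6.5 255; 0 -20 -20 0 0 -6.5 255; 0 -20 -20 0 0 -6.5 255; 0 -20 -20 0 0 -6.3 255; 0 -20 -20 -5 0 0 255; 0 -20 -20 -5 0 0 255"

```text
time: 10.32
position: [0.6918, 0.1112, 0.2245]
tool_rot: [2.185, 2.063, -0.182]
ft_force: [0.5, 0.6, -0.3]
grip_width: 0.007
grip_force: 0.0
```

Emit:
move_arm:
  increments: "0 -10 -8 -5 0 0 255; 0 -10 -8 -5 0 0 255; 0 -10 -10 0 0 0 255; 0 -10 -10 0 0 0 255; 0 -10 -18 0 0 0 255; 0 -10 -18 0 0 0 255; 0 -10 -20 0 0 0 255; 0 -9 -20 0 0 0 255"

```text
time: 10.98
position: [0.6915, 0.0336, 0.1117]
tool_rot: [2.084, 1.971, -0.345]
ft_force: [1.2, 0.4, 0.1]
grip_width: 0.005
grip_force: 0.0
```

Emit:
move_arm:
  increments: "1 1 -12 0 0 0 255; 0 1 -12 0 0 0 255; 0 0 -12 0 0 0 255; 0 0 -3 0 0 0 255; 0 0 -3 0 0 0 255; 0 0 -2 0 0 0 255; 0 0 0 0 0 0 255; 0 0 0 0 0 0 255"

```text
time: 11.65
position: [0.6927, 0.0401, 0.068]
tool_rot: [2.078, 1.976, -0.347]
ft_force: [0.4, 0.2, -0.1]
grip_width: 0.009
grip_force: 0.0
```

Emit:
move_arm:
  increments: "0 0 -2 0 0 0 255; 0 0 -2 0 0 0 255; 0 0 -2 0 0 0 255; 0 0 -2 0 0 0 255; 0 0 0 0 0 0 255; 0 0 0 0 0 0 255; 0 0 0 0 0 0 255; 0 0 0 0 0 0 255"

```text
time: 12.32
position: [0.6929, 0.0399, 0.0599]
tool_rot: [2.078, 1.976, -0.346]
ft_force: [0.9, 0.9, 4.2]
grip_width: 0.007
grip_force: 2.3
```

Emit:
move_arm:
  increments: "0 0 -2 0 0 0 255; 0 0 -2 0 0 0 255; 0 0 -1 0 0 0 255; 0 0 0 0 0 0 255; 0 0 0 0 0 0 255; 0 0 0 0 0 0 255; 0 0 0 0 0 0 255; 0 0 0 0 0 0 255"

```text
time: 12.98
position: [0.6932, 0.0399, 0.0587]
tool_rot: [2.078, 1.975, -0.346]
ft_force: [-6.2, 3.4, 21.2]
grip_width: 0.006
grip_force: 11.0
```

Emit:
move_arm:
  increments: "0 1 10 0 0 0 255; 0 5 20 0 0 0 255; 0 8 22 0 0 0 255; 0 10 24 0 0 0 255; 0 10 24 0 0 0 255; 0 15 24 0 0 0 255; 0 20 24 0 0 0 255; 0 20 24 0 0 0 255"

```text
time: 13.65
position: [0.6911, 0.1286, 0.2264]
tool_rot: [2.081, 1.975, -0.352]
ft_force: [0.3, -0.7, 0.6]
grip_width: 0.006
grip_force: 0.0
```

Emit:
move_arm:
  increments: "-27 0 0 -4.4 0 0 255; -27 0 0 -4.4 0 0 255; -28 0 0 -4.4 0 0 255; -28 0 0 -4.4 0 0 255; -28 0 0 -4.4 0 0 255; -28 0 0 -4.4 0 0 255; -28 0 0 -4.4 0 0 255; -28 0 0 -4.4 0 0 255"

```text
time: 14.32
position: [0.4682, 0.1286, 0.226]
tool_rot: [1.672, 1.59, -0.836]
ft_force: [-0.3, 0.7, -1.4]
grip_width: 0.005
grip_force: 0.0
```

```bash
python3 - <<'E'
from h import *
s=ctrl.get_state(); print(np.round(s["position"],4),s["time"],np.round(s["joint_positions"],2)); T=R.from_rotvec(s["tool_rot"]).as_matrix(); print(T.round(3))
E
python3 look.py
```

```text
[0.4682 0.1286 0.226 ] 14.3167 [-1.3   0.47  0.66  1.68  0.47  1.7  -0.75]
[[ 0.05   0.999 -0.   ]
 [ 0.566 -0.028 -0.824]
 [-0.823  0.041 -0.567]]
red 25 [291. 168.] [ 97.  68. 147.] world [ 0.6604 -0.0837  0.1466] [ 6. 11.  9.]
red 162 [221. 222.] [-33. -26.  60.] world [0.5732 0.0511 0.0598] [27. 28. 17.]
red 30 [288. 260.] [  98. -100.  146.] world [ 0.4921 -0.0759  0.1458] [ 6. 13.  8.]
orange 248 [244. 272.] [  22. -125.  165.] world [0.4716 0.0017 0.1648] [23. 33. 13.]
yellow 168 [224. 193.] [-30.  34.  59.] world [0.6329 0.0455 0.0591] [29. 30. 16.]
green 162 [225. 165.] [-32.  94.  59.] world [0.6927 0.0439 0.0588] [29. 31. 17.]
stay_knuckle [(array([0.47 , 0.006, 0.164]), 0.96)]
green_top [(array([0.692, 0.043, 0.064]), 0.52)]
14.4667 [0.4678 0.1303 0.2242] [-1.3   0.48  0.65  1.68  0.47  1.69 -0.75] 10
```

Emit:
move_arm:
  increments: "1 -24 -12 0 0 0 255; 1 -24 -12 0 0 0 255; 1 -25 -12 0 0 0 255; 1 -24 -11 0 0 0 255; 0 -6 -4 0 0 0 255; 0 -6 -4 0 0 0 255; 0 -4 -3 0 0 0 255; 0 -3 -2 0 0 0 255"

```text
time: 15.13
position: [0.4747, 0.0131, 0.1663]
tool_rot: [1.676, 1.593, -0.831]
ft_force: [-0.2, 1.0, 0.0]
grip_width: 0.008
grip_force: 0.0
```

Emit:
move_arm:
  increments: "0 -4 -3 0 0 0 255; 0 -4 -4 0 0 0 255; 0 -4 -4 0 0 0 255; 0 -5 -6 0 0 0 255; 0 -5 -6 0 0 0 255; 0 -4 -7 0 0 0 255; 0 -4 -7 0 0 0 255; 0 -3 -7 0 0 0 255"

```text
time: 15.8
position: [0.475, -0.0178, 0.1242]
tool_rot: [1.672, 1.593, -0.832]
ft_force: [-7.5, 19.1, 25.8]
grip_width: 0.003
grip_force: 18.1
```

```bash
python3 - <<'E'
from h import *
im=ctrl.get_image("scene"); t=ctrl.get_image("top")
print(ctrl.get_state()["ft_force"],ctrl.get_state()["position"])
cv2.imwrite("pics/f.png",cv2.cvtColor(np.hstack([cv2.resize(i["frame"][y:y+190,x:x+200],(400,380)) for i,x,y in((im,180,50),(t,110,120))]),cv2.COLOR_RGB2BGR))
E
```

```text
[0.6727454  4.26069852 1.7162415 ] [ 0.47526067 -0.01830992  0.12200594]
```

View pics/f.png

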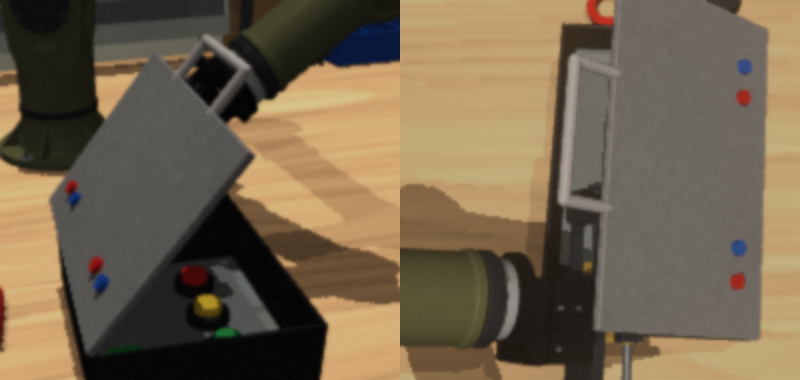

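The stay is broken and the lid is sinking, at about 0.9 rad. I will pull back out to the front, low and fast.

Emit:
move_arm:
  increments: "0 40 6 0 0 0 255; 0 40 6 0 0 0 255; 0 40 6 0 0 0 255; 0 40 6 0 0 0 255; 0 40 6 0 0 0 255; 0 40 6 0 0 0 255; 0 40 6 0 0 0 255; 0 20 6 0 0 0 255"

```text
time: 16.57
position: [0.4736, 0.2848, 0.1684]
tool_rot: [1.671, 1.599, -0.829]
ft_force: [-0.6, 0.7, -0.9]
grip_width: 0.005
grip_force: 0.0
```

Emit:
move_arm:
  increments: "0 0 0 0 0 0 255; 0 0 0 0 0 0 255; 0 0 0 0 0 0 255; 0 0 0 0 0 0 255; 0 0 0 0 0 0 255; 0 0 0 0 0 0 255; 0 0 0 0 0 0 255; 0 0 0 0 0 0 255"

```text
time: 17.23
position: [0.4742, 0.2794, 0.1705]
tool_rot: [1.676, 1.592, -0.833]
ft_force: [-0.1, -0.5, -0.6]
grip_width: 0.007
grip_force: 0.0
```

Emit:
move_arm:
  increments: "0 0 0 0 0 0 255; 0 0 0 0 0 0 255; 0 0 0 0 0 0 255; 0 0 0 0 0 0 255; 0 0 0 0 0 0 255; 0 0 0 0 0 0 255; 0 0 0 0 0 0 255; 0 0 0 0 0 0 255"

```text
time: 17.9
position: [0.4742, 0.2798, 0.1704]
tool_rot: [1.675, 1.592, -0.832]
ft_force: [0.0, -0.1, 0.1]
grip_width: 0.001
grip_force: 0.0
```

Emit:
move_arm:
  increments: "0 0 0 0 0 0 255; 0 0 0 0 0 0 255; 0 0 0 0 0 0 255; 0 0 0 0 0 0 255; 0 0 0 0 0 0 255; 0 0 0 0 0 0 255; 0 0 0 0 0 0 255; 0 0 0 0 0 0 255"

```text
time: 18.57
position: [0.4742, 0.2798, 0.1704]
tool_rot: [1.675, 1.592, -0.832]
ft_force: [-1.0, 0.5, -0.6]
grip_width: 0.006
grip_force: 0.0
```

Emit:
move_arm:
  increments: "0 0 0 0 0 0 255; 0 0 0 0 0 0 255; 0 0 0 0 0 0 255; 0 0 0 0 0 0 255; 0 0 0 0 0 0 255; 0 0 0 0 0 0 255; 0 0 0 0 0 0 255; 0 0 0 0 0 0 255"

```text
time: 19.23
position: [0.4742, 0.2798, 0.1704]
tool_rot: [1.675, 1.592, -0.832]
ft_force: [0.3, 0.4, -0.1]
grip_width: 0.01
grip_force: 0.0
```

```bash
python3 - <<'E'
from h import *
im=ctrl.get_image("scene"); t=ctrl.get_image("top"); P=cloud(t)
u=np.array([.0505,.9987]); v=np.array([.9987,-.0505]); H=np.array([.5923,-.0828])
d=P[...,:2]-H; a=d@u; b=d@v
for lo in(.02,.08,.14,.18): 
    k=(abs(b)<.14)&(a>lo)&(a<lo+.015); print(lo,np.median(P[k][:,2]).round(4))
k=(abs(b)<.04)&(a>.236)&(a<.244); print("bar",np.median(P[k][:,2]))
for n in("end_cap","red_collar","screwdriver"): print(n,[np.round(r["centre"],3) for r in ctrl.find_in(n,t)[:1]])
s=ctrl.get_state(); print(s["time"],s["position"],s["ft_force"])
cv2.imwrite("pics/g.png",cv2.cvtColor(np.hstack([cv2.resize(i["frame"],(400,300)) for i in(im,t)]),cv2.COLOR_RGB2BGR))
E
```

```text
0.02 0.1073
0.08 0.1072
0.14 0.1071
0.18 0.1071
bar 0.10544110398757789
end_cap [array([ 0.8  , -0.054,  0.034])]
red_collar [array([0.805, 0.072, 0.018])]
screwdriver [array([ 0.527, -0.164,  0.022])]
19.4833 [0.47425424 0.27978182 0.17039873] [0.61674443 0.35791042 0.43056207]
```

View pics/g.png

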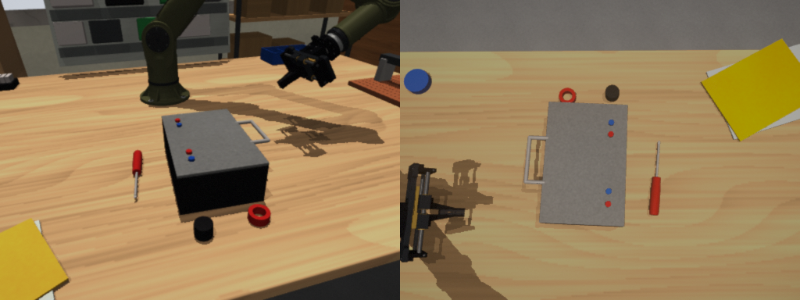

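The lid is flat and shut, at the same height as at the start. The loose parts are where they were, and the arm is clear at (430,210) in the top view.

```bash
python3 -c "
from bench import ctrl
print(ctrl.close_job())"
```

```text
the job is handed in; nothing more can be done
None
```

I handed the job in after about 19.5 s. The lid locked open, green was pressed to its stop and released, yellow and red were not touched, the stay was broken, the lid is fully shut, and the loose parts are where they were.

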